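Draw a stuck plate carriage out of the reader with the recovery hook

ROBOT

A 7-joint arm with a two-finger parallel gripper is mounted at the origin on the work surface. World frame = base frame: x ahead of the robot, y to its left, z up, the work surface at z = 0. Lengths are in m, angles in degrees, forces in N, time in s.
With the tool pointing down it reaches from about 0.425 to 0.875 m from the base axis. Payload 4.7 kg.
Tool frame: the origin (TCP) lies on the mounting face of the last link; the fingertips stand 182 mm ahead of it and the grasp point (between the pads) lies 164 mm ahead of it; z points along the fingers, x is the direction in which the jaws open and shut, and the axes are right-handed (so a half turn about z gives the same grasp; the last joint's range is limited). The gripper opens to 87 mm and grips with 3 to 60 N. Pads are 19 mm wide; open, the fingers measure 117 mm over their backs; the gripper's body (75 mm by 190 mm) begins 51 mm behind the grasp point.
Start: joints at [73.631, 18.392, -4.016, 83.108, 1.295, 78.541, -3.26], TCP at [0.192, -0.621, 0.405] pointing down, gripper open.
Joint ranges: [-163.93, 163.93], [-17.29, 119.83], [-79.2, 71.16], [3.27, 140.29], [-89.18, 269.18], [5.43, 117.66], [-154.24, 154.24]. Speed limits (degrees/s): [147.25, 147.25, 180, 180, 180, 180, 180].

INTERFACE

Orientations are given as [roll, pitch, yaw] about the fixed x, y, z axes, in that order (R = Rz(yaw) Ry(pitch) Rx(roll)).
In Python, from cell import status, cams, env, outline_of, landmark_of gives the robot as it stands. The module is installed in compiled form; this text tells all that it offers.
- The arm moves only by the tool jog_arm, never from a script. Its argument "rows" is a list of rows, each a list of 7 numbers: the closure, from 0 (fully open) to 1 (shut), then the shift along the tool's x, y, z in m, then the turn, a rotation vector about the tool's x, y, z in degrees. A call has 1 to 12 rows; each row shifts and turns the commanded pose from where the row before left it, along the tool's axes as they then stand; what a row does not reach is not made up. A row lasts 1/12 s, in which the tool goes at most 41.7 mm and 7.16 degrees, less where a joint would pass 70% of its speed; a pose out of reach is approached as far as the arm can. A call with a gripper value outside its range is refused whole. The fingers move at their own pace and stop on an object; "grip_force" is the grip in N (left out, the last holds). Time passes only in rows, so rows that do not move let the fingers close. It gives the time, the measured TCP pose, the force and the opening at its end, in the units of the state.
- status.get_obs(): the state, without advancing time (a new reading comes with each control period).
- cams.read_camera(name): name is "side" or "top"; returns (picture, depth): 400x640x3 uint8, red, green, blue; 400x640 float32, m along the optical axis (not along the pixel's ray), 0 where there is no reading.
- cams.camera_params(name): a dict with "vfov" (degrees; the focal length in pixels is half the picture's height over the tangent of half this angle, whatever the lens; pixels are square), "cx", "cy" (the principal point, pixels), "eye" and "attitude" of the camera in the world. Camera axes: x right, y up, looking along -z (the intrinsics and any distortion apply to the point x, -y, -z); pixel columns grow to the right and rows downward; lengths in m; the calibration is good to about 2 mm. A picture is of the moment at which its call begins. camera_params takes no time and is no camera call.
- env.sign_off(): hands the job in, once; it reports no verdict.
Trained networks look in the newest picture that a camera, given by its name, has taken for a name from the list of things; names that differ only in an ending like _2 or _b are one class to them, and where a whole thing is asked for, a point or a joint stands for the part that bears it (a point fixed in the world has none). Each returns a list of dicts, best first, with "conf" (0 to 1); they miss things now and then, are a little off and sometimes report something else, mostly with a low value. They report only what shows in the picture. A call takes as long as a camera call. They do not tell look-alikes from the thing itself.
- outline_of(camera, name): "pixels" (400x640 bool, what is visible of it) and "box" ([left, top, right, bottom] in pixels, round what is visible of it).
- landmark_of(camera, name): "position" ([row, column] in pixels: a listed point, or the origin of a listed thing).
The state is a dict: "time_s": time; "qpos": joint angles; "joint_velocities": joint speeds; "effort": joint torques, N m; "tool_pos": TCP position; "tool_rot": TCP orientation; "force": force on the tool from outside, world axes, zero at the start; "wrist_torque": the same for the moment, N m; "grip_width": finger opening in m.
Only numpy, scipy, OpenCV 4.12 (cv2) and the standard library are available. Lean on these libraries where they do the work, as an engineer would, in place of code of your own. Each camera call takes 0.05 s, during which the arm holds its last target. There are 200 camera calls.

TASK

The plate reader lost power with a sample plate inside. Take the recovery hook from its pad, catch it behind the knob of the plate carriage and gently draw the carriage forward, through its friction catch, until it rests fully home against the loading stop, without forcing it against the stop and without unseating the plate. Then unhook and lay the hook flat back on its pad; keep the gripper itself off the reader, carriage and plate, and leave the things on the steel tray alone.

Things in the scene. Friction and masses are not known exactly. Their poses are not given: they have to be found in the camera images.
- reader: Bench plate reader, grey casing on a black base, fixed, 380 deep (x) x 360 wide (y). Origin: centre of its underside, on the bench; x points from its front to its back (roughly away from the robot, turned up to 0.1 rad), z up. Front face at x = -190 mm. Behind the well a hood, underside 102 mm and top 165 mm above the bench, with the flip lid folded back on it (top 210 mm).
- well (a point): Top middle of the well's front sill, 60 mm above the bench, axes as the reader's. From here the open-topped black well, 124 mm wide, runs 210 mm along x to the hood; its floor is 40 mm and its side cheeks are 108 mm above the bench. The plate carriage runs along it.
- home (a point): Where the knob point is when the carriage is fully home against its hard loading stop: 50 mm behind the front face, 88 mm above the bench, axes as the reader's.
- carriage: Aluminium plate carriage, slides only along the reader's x; starts 55 to 85 mm behind its loading stop. Frame 100 wide, 58 to 70 mm above the bench. Origin: on the knob's axis, at the frame's underside. Drag about 4.5 N; a sprung friction catch over the last 8 mm raises the pull to 9 to 13 N, so it stays short if not drawn right on to the stop. More than 20 N on it damages the belt drive.
- knob (a point): Middle of the upright steel pull knob at the carriage's front: post 8 mm across between heights 70 and 104 mm above the bench, round head 12 mm across from 104 to 110 mm. This point is on the post's axis, 88 mm above the bench; axes as the reader's. The plate begins 16 mm behind the axis.
- plate: White 96-well plate, 128 (x) x 86 (y) x 14 mm, loose in a 6 mm deep pocket of the carriage, top 76 mm above the bench. Origin: centre of its underside, nominally 80 mm behind the knob's axis and 26 mm below the knob point.
- hook: Recovery hook, 240 mm long, 115 g. Origin: under the middle of the handle; x to the hook end, z up. Black square handle x = -55 to 55 mm, 22 wide (y), 20 tall; then a 5 mm steel rod at height 10 mm to x = 182, there square to +y for 28 mm and back towards the handle for 16 mm: a flat J, 23 mm wide inside, mouth facing the handle. The rod stands clear of the pad as it lies.
- hook_grip (a point): Centre of the handle's cross-section 30 mm ahead of its middle (x = 30, y = 0, z = 10 mm in the hook's frame): the balance point, where to grip. Axes as the hook's.
- hook_seat (a point): Where the axis of the 8 mm knob post lies when it is seated in the hook (x = 176, y = 14, z = 10 mm in the hook's frame). Axes as the hook's.
- pad: White bench pad, fixed, 320 (x) x 160 (y) x 3 mm thick, left or right of the reader's front; origin: centre of its underside. The hook starts on it.
- tray: Shallow steel tray, fixed, 270 x 170 x 22 mm, on the other side from the pad; origin: centre of its underside. Holds a pipette tip box (124 x 85 x 67 mm), an amber bottle (120 mm tall) and a jar (70 mm tall).
- tipbox: Pipette tip box on the tray; origin: centre of its underside.
- reagent: Amber bottle on the tray, 56 mm across; origin: centre of its underside.
- jar: White jar on the tray, 50 mm across; origin: centre of its underside.
Things that resemble listed ones, but are neither listed nor needed, are in the scene too. There is more than one size of the plate; the one meant has the size given above.

How it is judged:
By the outcome, as a careful person would: the job done as asked, in the order asked, and still so for the second after the job is handed in, with the robot touching nothing.
It also fails if it takes over 59 s, if anything falls off the work surface, if the arm or the gripper's body presses on something with over 40 N, if the wrist force passes 120 N, or if a joint passes its speed limit or range.

## Working session

There is one attempt and no reset: what is moved stays moved. The work goes in short steps, Python scripts to look and compute and a tool call to move; the robot and the scene stay as the last step left them, time stands still between calls to the robot, and variables do not carry over. Pictures are saved under pics/ and viewed, about 8 in all and at most 12, crops included, and the job is handed in when it is done.

Besides the shell and the picture viewer there is one more tool, called as a command line: name --pt "numbers of a row" for each row, then --argument value for the rest. jog_arm: Moves the arm, as the interface text tells. Its arguments: {"type":"object","properties":{"rows":{"type":"array"},"grip_force":{"type":"number"}},"required":["rows"]}

```bash
mkdir -p pics; cat > h.py <<'E'
import numpy as np, cv2
from scipy.spatial.transform import Rotation as R
from cell import status, cams, env, outline_of, landmark_of
def cam(n):
    p=cams.camera_params(n); return p
def ray(n,row,col):
    p=cam(n); f=200/np.tan(np.radians(p['vfov'])/2)
    d=np.array([(col-p['cx'])/f,-(row-p['cy'])/f,-1.])
    A=np.array(p['attitude'],float)
    M=A if A.shape==(3,3) else (R.from_euler('xyz',A,degrees=True).as_matrix() if A.size==3 else R.from_quat(A).as_matrix())
    return np.array(p['eye']),M@d
def at_z(n,rc,z):
    e,d=ray(n,*rc); return e+d*(z-e[2])/d[2]
def at_d(n,rc,dep):
    e,d=ray(n,*rc); return e+d*dep
E
cat > a.py <<'E'
from h import *
np.set_printoptions(precision=4,suppress=True)
print(status.get_obs())
for n in ('top','side'):
    im,d=cams.read_camera(n); cv2.imwrite(f'pics/{n}0.png',im[:,:,::-1]); np.save(f'{n}d.npy',d)
    print(n,cam(n))
    for t in ('reader','well','home','knob','plate','hook','hook_grip','hook_seat','pad','tray'):
        for r in landmark_of(n,t)[:3]: 
            rc=r['position']; i,j=int(rc[0]),int(rc[1])
            print(t,round(r['conf'],2),np.round(rc,1), at_d(n,rc,d[min(max(i,0),399),min(max(j,0),639)]))
E
python3 a.py
```

```text
{'time_s': 0.0, 'qpos': array([73.6325, 18.4415, -4.0133, 83.1758,  1.296 , 78.5378, -3.2606]), 'joint_velocities': array([ 0.0222,  0.0619, -0.0696,  0.0088,  0.1367, -0.0313, -0.0119]), 'effort': array([  0.0008, -49.1291,  -0.4033, -31.2526,  -0.0639,   0.0438,
         0.0002]), 'tool_pos': array([ 0.1918, -0.6208,  0.4036]), 'tool_rot': array([179.9927,   0.1099, -72.8252]), 'force': array([-1.3052, -0.5553, -0.6267]), 'wrist_torque': array([-0.0331,  0.0188, -0.0245]), 'grip_width': 0.08685515206767816}
top {'vfov': 49.38091682412321, 'cx': 317.201228006512, 'cy': 196.40587194147227, 'eye': array([0.4427, 0.0234, 1.1418]), 'attitude': array([  7.4348,  -0.2341, -90.3852])}
reader 0.59 [138. 329.] [ 0.7389 -0.0138  0.0418]
well 0.96 [206.5 354.5] [ 0.5577 -0.0751  0.0609]
home 0.94 [184.6 351.8] [ 0.6174 -0.0716  0.0338]
home 0.17 [177.8 446. ] [ 0.6369 -0.3212  0.0153]
plate 0.82 [270.8 303.1] [0.3983 0.055  0.0179]
plate 0.64 [130.1 346.6] [ 0.7503 -0.0573  0.0747]
hook 0.63 [185.4 354.5] [ 0.6137 -0.0776  0.0437]
hook 0.59 [244.9 451.7] [ 0.4614 -0.3275  0.0171]
hook_grip 0.6
[... 426 characters left out ...]

well 0.95 [211.1 347.3] [ 0.5552 -0.0621  0.0613]
well 0.43 [193.6 423.2] [ 0.4749 -0.3342  0.0208]
home 0.81 [197.9 337.6] [ 0.6447 -0.1265  0.0343]
home 0.2 [189.5 317.7] [ 0.6737 -0.0707  0.0786]
knob 0.76 [188.1 317.1] [ 0.675  -0.0697  0.0834]
plate 0.68 [188.  294.8] [0.6949 0.0007 0.1089]
plate 0.65 [277.3 371.1] [0.3714 0.0695 0.0186]
hook 0.93 [202.5 427.7] [ 0.4516 -0.3262  0.0022]
hook 0.58 [196.5 422. ] [ 0.4731 -0.3254  0.0152]
hook_grip 0.7 [191.8 422.5] [ 0.496  -0.3678  0.0023]
hook_seat 0.96 [184.4 380.4] [ 0.6175 -0.3087  0.0079]
hook_seat 0.5 [335.6 278.8] [0.3983 0.3532 0.0369]
pad 0.81 [195.4 419.2] [ 0.4807 -0.3211  0.0181]
tray 0.7 [329.6 239.3] [0.4446 0.4154 0.0736]
```

View images.

View pics/top0.png

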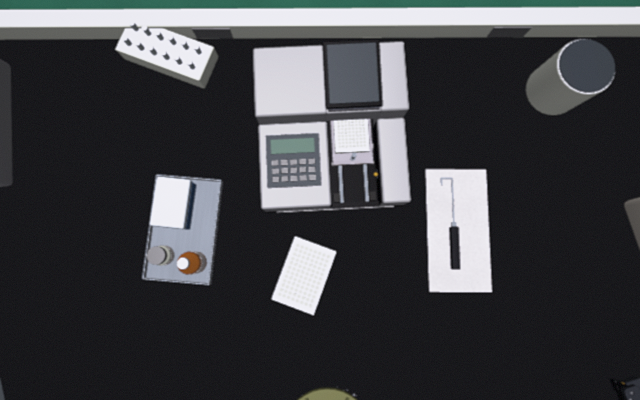

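View pics/side0.png

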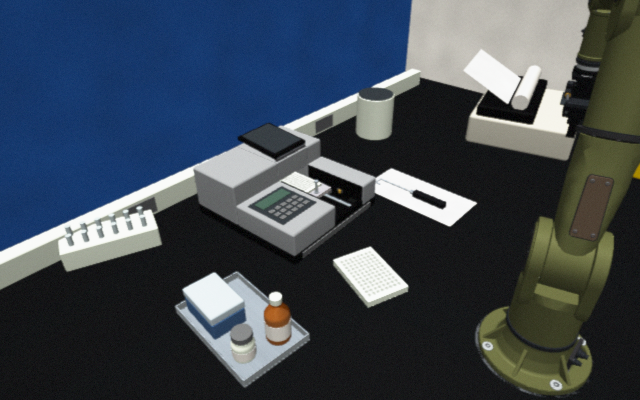

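```bash
cat > b.py <<'E'
from h import *
np.set_printoptions(precision=4,suppress=True)
im=cv2.imread('pics/top0.png'); d=np.load('topd.npy')
a=cv2.resize(im[168:275,425:495],None,fx=5.5,fy=5.5,interpolation=cv2.INTER_CUBIC)
b=cv2.resize(im[113:215,315:385],None,fx=5.8,fy=5.8,interpolation=cv2.INTER_CUBIC)
h=min(a.shape[0],b.shape[0]); cv2.imwrite('pics/crop.png',np.hstack([a[:h],b[:h]]))
g=im.max(2).astype(float)
sub=np.zeros(g.shape,bool); sub[215:275,436:480]=g[215:275,436:480]<90
r,c=np.nonzero(sub)
P=np.array([at_z('top',(i,j),0.018) for i,j in zip(r,c)])
m=P.mean(0); ev=np.linalg.svd(P-m,full_matrices=False)[2][0]; ev*=np.sign(ev[0]); q=(P-m)@ev
print('handle centre',m,'yaw',np.degrees(np.arctan2(ev[1],ev[0])),'ext',q.min(),q.max(),len(r))
# rod
L=[]
for i in range(186,222):
    w=np.clip(215-g[i,446:462],0,None); w[w<12]=0
    if w.sum()>0: L.append((i,446+(w*np.arange(16)).sum()/w.sum()))
Q=np.array([at_z('top',x,0.013) for x in L]); k=np.polyfit(Q[:,0],Q[:,1],1); print('rod',k,np.degrees(np.arctan(k[0])),np.std(np.polyval(k,Q[:,0])-Q[:,1]))
print(np.round(g[172:192,436:460]).astype(int))
# reader: heights map
H,W=d.shape; 
Z=np.array([[at_d('top',(i,j),d[i,j]) for j in range(250,415)] for i in range(40,215)])
top=(Z[:,:,2]>.095)&(Z[:,:,2]<.125); pts=Z[top]
print('casing z',np.median(pts[:,2]),pts.min(0),pts.max(0))
# front edge
F=[];S=[]
for j in range(Z.shape[1]):
    x=Z[:,j][top[:,j]]
    if len(x)>20: p=x[np.argmin(x[:,0])]; F.append(p)
F=np.array(F); F=F[F[:,0]<np.median(F[:,0])+.01]; k=np.polyfit(F[:,1],F[:,0],1); print('front x=a*y+b',k,'yaw',-np.degrees(np.arctan(k[0])))
for nm,fn in (('right',np.argmin),('left',np.argmax)):
    E=[]
    for i in range(Z.shape[0]):
        x=Z[i][top[i]]
        if len(x)>60: E.append(x[fn(x[:,1])])
    E=np.array(E); k=np.polyfit(E[:,0],E[:,1],1); print(nm,k,np.degrees(np.arctan(k[0])),len(E))
E
python3 b.py
```

```text
handle centre [ 0.4544 -0.3336  0.018 ] yaw -0.35937577415451016 ext -0.0516382240379555 0.05299855880425332 354
rod [-0.0071 -0.3312] -0.4068536524682636 0.0005228803200855581
[[237 237 238 238 238 237 237 238 238 238 239 238 237 236 236 238 236 238
  239 238 239 239 238 238]
 [237 238 237 237 237 236 236 236 237 238 238 238 236 234 235 236 237 239
  239 239 238 238 238 237]
 [237 238 237 238 238 237 236 238 238 239 238 240 238 237 236 237 237 240
  239 237 237 238 237 237]
 [237 237 237 238 239 237 237 238 239 238 239 240 239 237 237 238 239 239
  238 237 237 236 235 235]
 [237 238 237 238 238 235 235 235 235 234 235 236 236 234 234 236 237 238
  237 236 236 236 235 236]
 [239 239 239 237 226 220 219 221 220 218 218 218 218 218 218 221 226 234
  237 237 237 237 236 235]
 [240 240 240 232 207 194 195 198 198 196 191 193 192 193 191 191 206 227
  235 236 235 237 238 237]
 [239 240 240 230 200 193 204 211 213 210 208 209 210 209 200 185 199 226
  237 237 237 237 237 237]
 [239 239 239 229 201 195 220 234 236 235 234 235 236 236 225 189 188 219
  237 239 238 237 234 235]
 [239 239 239 
[... 892 characters left out ...]
9]
 [236 236 238 238 237 237 238 238 238 238 237 238 239 240 229 199 197 220
  236 239 239 239 239 238]
 [236 238 237 237 236 237 237 237 236 237 237 238 238 237 229 201 196 221
  236 239 239 239 238 237]]Traceback (most recent call last):
  File "b.py", line 22, in <module>
    Z=np.array([[at_d('top',(i,j),d[i,j]) for j in range(250,415)] for i in range(40,215)])
                 ~~~~^^^^^^^^^^^^^^^^^^^^
  File "h.py", line 15, in at_d
    e,d=ray(n,*rc); return e+d*dep
        ~~~^^^^^^^
  File "h.py", line 7, in ray
    p=cam(n); f=200/np.tan(np.radians(p['vfov'])/2)
  File "h.py", line 5, in cam
    p=cams.camera_params(n); return p
ValueError: time passes only in moves, steps and waits
```

View pics/crop.png

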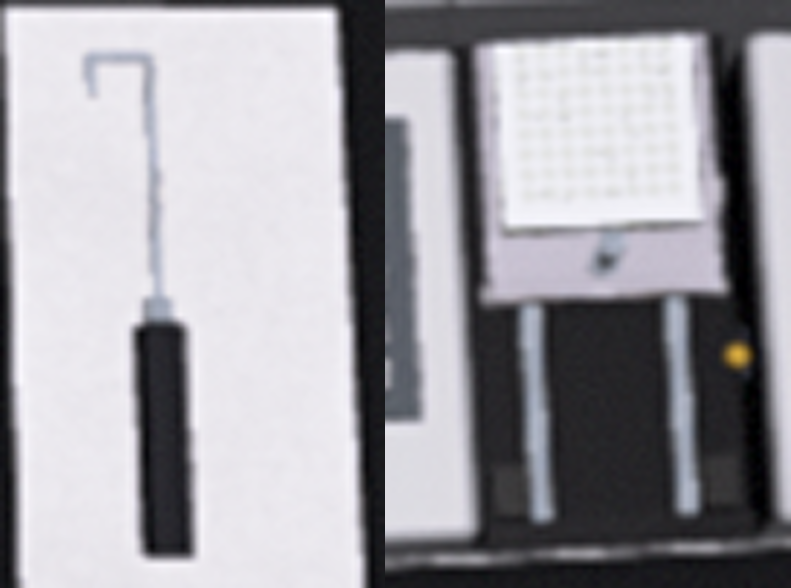

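```bash
python3 - <<'E'
s=open('h.py').read()
s=s.replace("def cam(n):\n    p=cams.camera_params(n); return p","_C={}\ndef cam(n):\n    if n not in _C: _C[n]=cams.camera_params(n)\n    return _C[n]")
s+='''
def proj(n,P):
    p=cam(n); f=200/np.tan(np.radians(p['vfov'])/2)
    c=R.from_euler('xyz',p['attitude'],degrees=True).as_matrix().T@(np.array(P)-p['eye'])
    return np.array([p['cy']+f*c[1]/c[2],p['cx']-f*c[0]/c[2]])
'''
open('h.py','w').write(s)
b=open('b.py').read().replace("print(np.round(g[172","#")
b+='''
print('knob top',at_z('top',(154,354.3),.11))
for q in ((177.5,445.),(177.8,446.3)): print('seat',at_z('top',q,.013))
print('rod outer corner',at_z('top',(178.5,451.3),.013), 'leg', at_z('top',(181,440.8),.013))
# rails and carriage edges at known heights
for z,ps in ((.07,((113+293/5.8,315+97/5.8),(113+45/5.8,315+95/5.8),(113+290/5.8,315+340/5.8),(113+180/5.8,315+335/5.8))),): 
    for p in ps: print('carr edge',p,at_z('top',p,z))
'''
open('b.py','w').write(b)
E
python3 b.py
python3 - <<'E'
from h import *
im=cv2.imread('pics/side0.png')
cv2.imwrite('pics/c2.png',cv2.resize(im[165:240,280:390],None,fx=7,fy=7,interpolation=cv2.INTER_CUBIC))
E
```

```text
handle centre [ 0.4544 -0.3336  0.018 ] yaw -0.35937577415451016 ext -0.0516382240379555 0.05299855880425332 354
rod [-0.0071 -0.3312] -0.4068536524682636 0.0005228803200855581
casing z 0.10875663899745125 [ 0.5486 -0.2058  0.095 ] [0.7762 0.1603 0.1249]
front x=a*y+b [-0.042   0.5557] yaw 2.405778768193447
right [-0.1355 -0.1039] -7.71895620427278 89
left [-0.0583  0.191 ] -3.33556243879824 89
knob top [ 0.6804 -0.0724  0.11  ]
seat [ 0.6381 -0.3193  0.013 ]
seat [ 0.6373 -0.3227  0.013 ]
rod outer corner [ 0.6353 -0.3358  0.013 ] leg [ 0.6288 -0.3078  0.013 ]
carr edge (163.51724137931035, 331.7241379310345) [ 0.6655 -0.019   0.07  ]
carr edge (120.75862068965517, 331.37931034482756) [ 0.7763 -0.0193  0.07  ]
carr edge (163.0, 373.62068965517244) [ 0.6662 -0.1242  0.07  ]
carr edge (144.0344827586207, 372.7586206896552) [ 0.715  -0.1232  0.07  ]
```

View pics/c2.png

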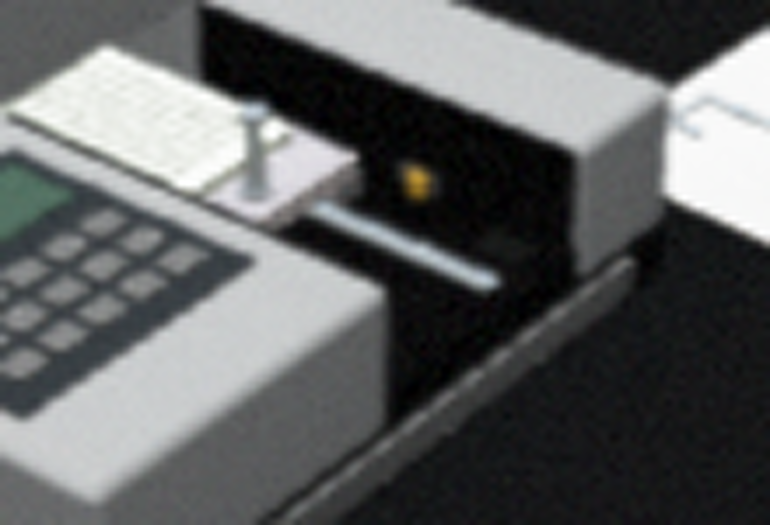

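```bash
cat > c.py <<'E'
from h import *
np.set_printoptions(precision=4,suppress=True)
g=cv2.GaussianBlur(cv2.imread('pics/top0.png',0).astype(np.float32),(0,0),.8)
def sub(v,o):
    d=v[1:]-v[:-1]; k=np.argmax(abs(d)); 
    lo,hi=max(k-2,0),min(k+3,len(d)); w=abs(d[lo:hi]); return o+.5+(w*np.arange(lo,hi)).sum()/w.sum()
def fit(P,ax,nm):
    P=np.array(P); a,b=(0,1) if ax=='x' else (1,0)
    k=np.polyfit(P[:,a],P[:,b],1); r=abs(np.polyval(k,P[:,a])-P[:,b]); s=r<2*np.median(r)+1e-4
    k=np.polyfit(P[s,a],P[s,b],1); print(nm,k,np.degrees(np.arctan(k[0]))*(1 if ax=='x' else -1),'res',r[s].std()); return k
rows=range(128,200)
for nm,c0,c1 in (('outerL',250,268),('innerL',322,336),('innerR',374,392),('outerR',400,416)):
    fit([at_z('top',(i,sub(g[i,c0:c1],c0)),.108) for i in rows],'x',nm)
fl=[at_z('top',(sub(g[196:212,j],196),j),.108) for j in range(270,325)]
fr=[at_z('top',(sub(g[196:212,j],196),j),.108) for j in range(386,406)]
fit(fl,'y','frontL'); fit(fr,'y','frontR'); fit(fl+fr,'y','front')
print('side knob head',at_z('side',(181.4,316.4),.107),'base',at_z('side',(192.4,316.4),.07))
print(proj('top',[.6804,-.0724,.11]),proj('side',[.6804,-.0724,.11]))
for n in('top','side'):
  cams.read_camera(n)
  for t in ('knob','carriage'):
    for r in landmark_of(n,t)[:2]: print(n,t,r['conf'],r['position'],at_z(n,r['position'],.088 if t=='knob' else .058))
E
python3 c.py
```

```text
outerL [0.0434 0.1287] 2.482665605466251 res 0.0001110011463334435
innerL [ 0.0442 -0.0377] 2.5289889666601293 res 0.00044454701152306565
innerR [ 0.0433 -0.1621] 2.477748806370125 res 0.00014168053991476569
outerR [ 0.0435 -0.2292] 2.4920904757924456 res 0.00013045473737172312
frontL [-0.0459  0.5571] 2.6269759923902747 res 0.00017488045095632185
frontR [-0.0384  0.5571] 2.201216088783832 res 0.0003627346493476769
front [-0.041   0.5567] 2.3497452271546875 res 0.00023389170554674623
side knob head [ 0.6753 -0.0675  0.107 ] base [ 0.6752 -0.0666  0.07  ]
[153.9904 354.3088] [179.2405 316.2306]
top knob 0.96 [150.2, 352.2] [ 0.6951 -0.0694  0.088 ]
top carriage 0.97 [162.9, 351.7] [ 0.6693 -0.0702  0.058 ]
side carriage 0.65 [194.7, 314.0] [ 0.6848 -0.0664  0.058 ]
```

jog_arm --pt "0 0 0 0 0 0 5.86" --pt "0 0 0 0 0 0 5.86" --pt "0 0 0 0 0 0 5.86" --pt "0 -0.02 -0.02 0.01 0 0 0" --pt "0 -0.02 -0.02 0.01 0 0 0" --pt "0 -0.02 -0.02 0.01 0 0 0" --pt "0 -0.02 -0.02 0.01 0 0 0" --pt "0 -0.02 -0.02 0.01 0 0 0" --pt "0 -0.02 -0.02 0.01 0 0 0" --pt "0 -0.02 -0.02 0.01 0 0 0" --pt "0 -0.02 -0.02 0.01 0 0 0" --pt "0 -0.02 -0.02 0.01 0 0 0" --grip_force 50

```text
time_s: 2.4
tool_pos: [0.374, -0.4412, 0.3146]
tool_rot: [-180.0, -0.0, -90.4]
force: [0.5, 0.0, -1.3]
grip_width: 0.087
```

jog_arm --pt "0 -0.0179 -0.0181 0.0107 0 0 0" --pt "0 -0.0179 -0.0181 0.0107 0 0 0" --pt "0 -0.0179 -0.0181 0.0107 0 0 0" --pt "0 -0.0179 -0.0181 0.0107 0 0 0" --pt "0 -0.0179 -0.0181 0.0107 0 0 0" --pt "0 -0.0179 -0.0181 0.0107 0 0 0" --pt "0.4 0 0 0.02 0 0 0" --pt "0.4 0 0 0.02 0 0 0" --pt "0.4 0 0 0.015 0 0 0" --pt "0.4 0 0 0.005 0 0 0" --pt "0.4 0 0 0 0 0 0" --pt "0.4 0 0 0 0 0 0"

```text
time_s: 3.4
tool_pos: [0.4827, -0.3359, 0.191]
tool_rot: [-180.0, -0.0, -90.4]
force: [-0.3, 0.0, 0.2]
grip_width: 0.0562
```

jog_arm --pt "0.5 -0.001 0 0.002 0 0 0" --pt "1 0 0 0 0 0 0" --pt "1 0 0 0 0 0 0" --pt "1 0 0 0 0 0 0" --pt "1 0 0 0 0 0 0" --pt "1 0 0 0 0 0 0" --pt "1 0 0 0 0 0 0" --pt "1 0 0 0 0 0 0"

```text
time_s: 4.07
tool_pos: [0.4827, -0.3347, 0.1889]
tool_rot: [-180.0, -0.0, -90.4]
force: [0.0, 0.8, 1.9]
grip_width: 0.0217
```

jog_arm --pt "1 0 0 -0.01 0 0 0" --pt "1 0 0 -0.02 0 0 0" --pt "1 0 0 -0.025 0 0 0" --pt "1 0 0 -0.025 0 0 0" --pt "1 0 0 -0.025 0 0 0" --pt "1 0 0 -0.02 0 0 0" --pt "1 0 0 -0.012 0 0 0" --pt "1 0 0 0 0 0 -1.45" --pt "1 0 0 0 0 0 -1.45" --pt "1 -0.01 -0.003 0 0 0 0" --pt "1 -0.02 -0.0056 0 0 0 0" --pt "1 -0.02 -0.0056 0 0 0 0"

```text
time_s: 5.07
tool_pos: [0.4939, -0.2833, 0.3233]
tool_rot: [179.8, 0.1, -87.6]
force: [0.5, -0.1, -0.9]
grip_width: 0.0214
```

jog_arm --pt "1 -0.0212 -0.0059 0 0 0 0" --pt "1 -0.0212 -0.0059 0 0 0 0" --pt "1 -0.0212 -0.0059 0 0 0 0" --pt "1 -0.0212 -0.0059 0 0 0 0" --pt "1 -0.0212 -0.0059 0 0 0 0" --pt "1 -0.0212 -0.0059 0 0 0 0" --pt "1 -0.0212 -0.0059 0 0 0 0" --pt "1 -0.0212 -0.0059 0 0 0 0" --pt "1 -0.0212 -0.0059 0 0 0 0" --pt "1 0 0 0 0 0 0" --pt "1 0 0 0 0 0 0"

```text
time_s: 5.98
tool_pos: [0.5389, -0.0886, 0.3238]
tool_rot: [179.8, 0.1, -87.3]
force: [0.5, -0.1, -1.1]
grip_width: 0.0214
```

```bash
cat > d.py <<'E'
from h import *
import sys
k=sys.argv[1]
np.set_printoptions(precision=4,suppress=True)
o=status.get_obs(); print(o['time_s'],o['tool_pos'],o['tool_rot'],o['force'],o['wrist_torque'])
a,_=cams.read_camera('top'); b,_=cams.read_camera('side')
for n,z in(('top',.11),('side',.088)):
  for t in ('hook_seat','knob'):
    for r in landmark_of(n,t)[:2]: print(n,t,round(r['conf'],2),r['position'])
cv2.imwrite(f'pics/t_{k}.png',a[:,:,::-1]);cv2.imwrite(f'pics/s_{k}.png',b[:,:,::-1])
A=cv2.resize(a[120:220,315:395,::-1],(400,500),interpolation=cv2.INTER_CUBIC)
B=cv2.resize(b[135:235,280:360,::-1],(400,500),interpolation=cv2.INTER_CUBIC)
cv2.imwrite(f'pics/c_{k}.png',np.hstack([A,B]))
E
python3 d.py 1
```

```text
5.9833 [ 0.5389 -0.0886  0.3238] [179.8314   0.0829 -87.2526] [ 0.511  -0.135  -1.0569] [-0.0556  0.0138 -0.0273]
top hook_seat 0.52 [145.5, 355.1]
top knob 0.83 [153.3, 351.2]
side hook_seat 0.93 [169.6, 315.1]
side knob 0.67 [187.4, 365.9]
side knob 0.61 [190.3, 316.9]
```

View pics/c_1.png

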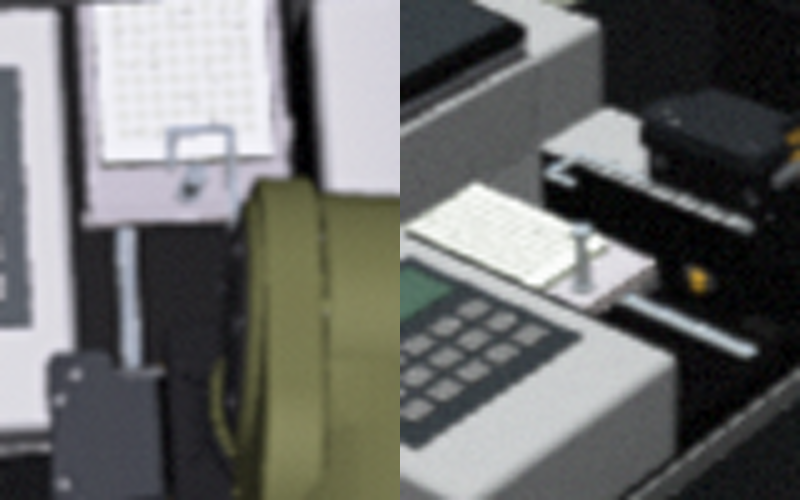

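```bash
python3 - <<'E'
from h import *
np.set_printoptions(precision=4,suppress=True)
z=.3238-.1759
print('cross',at_z('top',(145.6,355),z),'leg',at_z('top',(147.5,348.6),z),'rod',at_z('top',(150,361.6),z))
def tri(a,b):
    e1,d1=ray('top',*a);e2,d2=ray('side',*b)
    s=np.linalg.lstsq(np.c_[d1,-d2],e2-e1,rcond=None)[0]; p,q=e1+s[0]*d1,e2+s[1]*d2; return (p+q)/2,np.linalg.norm(p-q)
print(tri((154.5,354),(181.2,316.2)))
print('cross side',at_z('side',(135+168/5,280+165/5),z))
print(at_z('side',(181.2,316.2),.107),at_z('top',(154.5,354),.107))
o=[.5389,-.0886]; 
print('pred seat',np.array(o)+R.from_euler('z',2.75,degrees=True).as_matrix()[:2,:2]@[.148,.0141])
E
```

```text
cross [ 0.6917 -0.0709  0.1479] leg [ 0.6873 -0.0558  0.1479] rod [ 0.6811 -0.0861  0.1479]
(array([ 0.6806, -0.0723,  0.1034]), np.float64(0.00011629427399062264))
cross side [ 0.6837 -0.0633  0.1479]
[ 0.6765 -0.068   0.107 ] [ 0.6798 -0.0719  0.107 ]
pred seat [ 0.6861 -0.0674]
```

jog_arm --pt "1 0 -0.004 0 0 0 0.25" --pt "1 0 0 0.007 0 0 0" --pt "1 0 0 0.007 0 0 0" --pt "1 0 0 0.007 0 0 0" --pt "1 0 0 0.007 0 0 0" --pt "1 0 0 0.004 0 0 0" --pt "1 0 0 0.004 0 0 0" --pt "1 0 0 0.004 0 0 0" --pt "1 0 0 0 0 0 0"

```text
time_s: 7.03
tool_pos: [0.543, -0.0909, 0.2846]
tool_rot: [179.9, 0.0, -87.7]
force: [1.2, 0.7, -1.6]
grip_width: 0.0218
```

```bash
python3 d.py 2
```

```text
7.0333 [ 0.543  -0.0909  0.2846] [179.9225   0.0185 -87.7457] [ 1.2062  0.6845 -1.5892] [ 0.0432  0.1066 -0.014 ]
top hook_seat 0.56 [149.2, 355.5]
top knob 0.76 [155.0, 352.6]
side hook_seat 0.64 [179.1, 314.4]
side knob 0.67 [187.4, 315.3]
```

View pics/c_2.png

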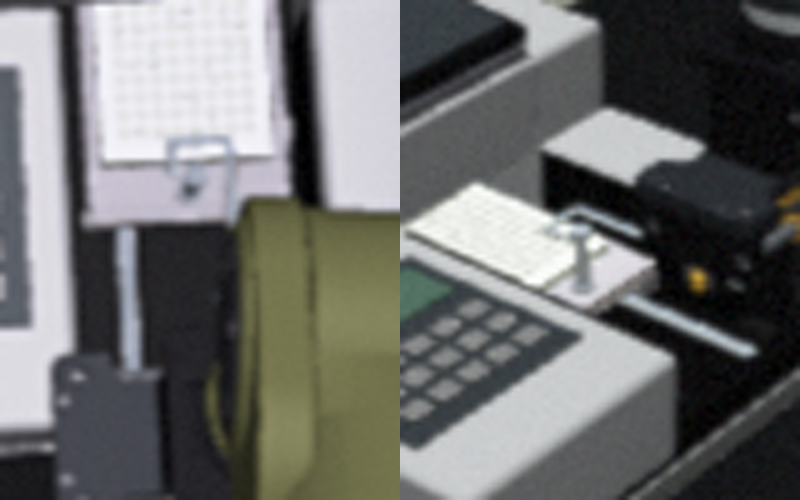

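jog_arm --pt "1 0 0 0.003 0 0 0" --pt "1 0 0 0.003 0 0 0" --pt "1 0 0 0 0 0 0"

```text
time_s: 7.58
tool_pos: [0.543, -0.091, 0.2788]
tool_rot: [179.9, 0.0, -87.8]
force: [-0.9, 0.2, -1.6]
grip_width: 0.0214
```

jog_arm --pt "1 0 0 0.004 0 0 0" --pt "1 0 0 0.004 0 0 0" --pt "1 0 0 0.004 0 0 0" --pt "1 0 0 0 0 0 0" --pt "1 0 0.003 0 0 0 0" --pt "1 0 0.003 0 0 0 0" --pt "1 0 0.002 0 0 0 0" --pt "1 0 0.001 0 0 0 0" --pt "1 0 0.001 0 0 0 0" --grip_force 60

```text
time_s: 8.33
tool_pos: [0.5331, -0.0914, 0.2678]
tool_rot: [-180.0, -0.0, -87.8]
force: [0.8, -0.4, -0.8]
grip_width: 0.0214
```

jog_arm --pt "1 0 0.001 0 0 0 0" --pt "1 0 0.001 0 0 0 0" --pt "1 0 0.001 0 0 0 0" --pt "1 0 0.001 0 0 0 0" --pt "1 0 0.001 0 0 0 0" --pt "1 0 0.001 0 0 0 0" --pt "1 0 0.001 0 0 0 0" --pt "1 0 0.001 0 0 0 0"

```text
time_s: 9.0
tool_pos: [0.5255, -0.0916, 0.2678]
tool_rot: [-179.9, -0.0, -87.7]
force: [5.0, 0.0, -0.7]
grip_width: 0.0215
```

```bash
python3 d.py 3
```

```text
9.0 [ 0.5255 -0.0916  0.2678] [-179.9388   -0.0086  -87.7451] [ 4.9642  0.0496 -0.6762] [ 0.082  -0.9881 -0.0396]
top hook_seat 0.47 [156.9, 351.3]
top knob 0.56 [156.3, 348.5]
side hook_seat 0.85 [186.5, 319.2]
side hook_seat 0.46 [327.9, 239.5]
side knob 0.53 [188.9, 317.6]
```

jog_arm --pt "1 0 0.0015 0 0 0 0" --pt "1 0 0.002 0 0 0 0" --pt "1 0 0.002 0 0 0 0" --pt "1 0 0.002 0 0 0 0" --pt "1 0 0.002 0 0 0 0" --pt "1 0 0.002 0 0 0 0" --pt "1 0 0.002 0 0 0 0" --pt "1 0 0.002 0 0 0 0" --pt "1 0 0.002 0 0 0 0" --pt "1 0 0.002 0 0 0 0" --pt "1 0 0.002 0 0 0 0" --pt "1 0 0.0015 0 0 0 0"

```text
time_s: 10.3
tool_pos: [0.5021, -0.0926, 0.2675]
tool_rot: [180.0, -0.0, -87.8]
force: [4.1, -0.0, -1.1]
grip_width: 0.021
```

jog_arm --pt "1 0 0.0015 0 0 0 0" --pt "1 0 0.0015 0 0 0 0" --pt "1 0 0.0015 0 0 0 0" --pt "1 0 0.0015 0 0 0 0" --pt "1 0 0.0015 0 0 0 0" --pt "1 0 0.0015 0 0 0 0" --pt "1 0 0.0015 0 0 0 0" --pt "1 0 0.0015 0 0 0 0" --pt "1 0 0.0015 0 0 0 0"

```text
time_s: 11.05
tool_pos: [0.4887, -0.0931, 0.2675]
tool_rot: [180.0, -0.0, -87.8]
force: [5.0, -0.1, -1.0]
grip_width: 0.0215
```

```bash
python3 d.py 4
```

```text
11.05 [ 0.4887 -0.0931  0.2675] [179.9961  -0.006  -87.7524] [ 5.0143 -0.1095 -1.0377] [ 0.0858 -1.0794 -0.1227]
top hook_seat 0.41 [172.3, 354.1]
top knob 0.73 [170.8, 353.1]
side hook_seat 0.54 [191.3, 329.0]
side knob 0.65 [194.1, 326.9]
```

View pics/c_4.png

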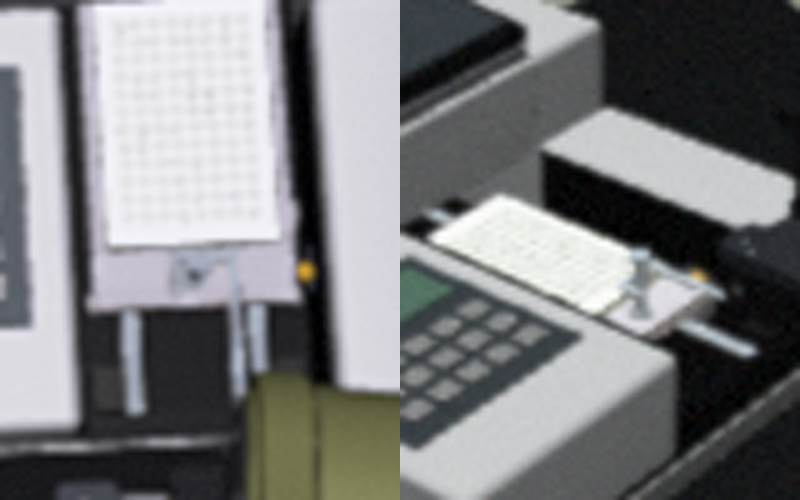

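jog_arm --pt "1 0 0.001 0 0 0 0" --pt "1 0 0.001 0 0 0 0" --pt "1 0 0.001 0 0 0 0" --pt "1 0 0.001 0 0 0 0" --pt "1 0 0.001 0 0 0 0" --pt "1 0 0.001 0 0 0 0" --pt "1 0 0.001 0 0 0 0" --pt "1 0 0.001 0 0 0 0" --pt "1 0 0.001 0 0 0 0" --pt "1 0 0.001 0 0 0 0"

```text
time_s: 12.18
tool_pos: [0.4788, -0.0935, 0.2675]
tool_rot: [-180.0, -0.0, -87.8]
force: [4.3, 0.7, -1.6]
grip_width: 0.0214
```

jog_arm --pt "1 0 0.0007 0 0 0 0" --pt "1 0 0.0007 0 0 0 0" --pt "1 0 0.0007 0 0 0 0" --pt "1 0 0.0007 0 0 0 0" --pt "1 0 0.0007 0 0 0 0"

```text
time_s: 12.6
tool_pos: [0.4753, -0.0936, 0.2675]
tool_rot: [180.0, -0.0, -87.7]
force: [4.5, -0.5, -0.9]
grip_width: 0.0219
```

jog_arm --pt "1 0 0.0007 0 0 0 0" --pt "1 0 0.0007 0 0 0 0" --pt "1 0 0.0007 0 0 0 0" --pt "1 0 0.0007 0 0 0 0" --pt "1 0 0.0007 0 0 0 0"

```text
time_s: 13.02
tool_pos: [0.4718, -0.0938, 0.2675]
tool_rot: [180.0, -0.0, -87.8]
force: [4.3, -0.3, -0.7]
grip_width: 0.0215
```

jog_arm --pt "1 0 0.0007 0 0 0 0" --pt "1 0 0.0007 0 0 0 0" --pt "1 0 0.0007 0 0 0 0"

```text
time_s: 13.27
tool_pos: [0.4697, -0.0939, 0.2675]
tool_rot: [-180.0, -0.0, -87.8]
force: [3.7, 0.9, -0.8]
grip_width: 0.0216
```

jog_arm --pt "1 0 0.0007 0 0 0 0" --pt "1 0 0.0007 0 0 0 0" --pt "1 0 0.0007 0 0 0 0"

```text
time_s: 13.52
tool_pos: [0.4676, -0.094, 0.2675]
tool_rot: [180.0, -0.0, -87.8]
force: [4.4, -0.2, -1.0]
grip_width: 0.0216
```

jog_arm --pt "1 0 0.0007 0 0 0 0" --pt "1 0 0.0007 0 0 0 0"

```text
time_s: 13.68
tool_pos: [0.4663, -0.094, 0.2676]
tool_rot: [-180.0, -0.0, -87.8]
force: [5.8, -0.2, -2.0]
grip_width: 0.0215
```

jog_arm --pt "1 0 0.0007 0 0 0 0" --pt "1 0 0.0007 0 0 0 0"

```text
time_s: 13.85
tool_pos: [0.4654, -0.094, 0.2678]
tool_rot: [-179.9, -0.0, -87.8]
force: [8.1, 0.1, -1.6]
grip_width: 0.0216
```

jog_arm --pt "1 0 0.0007 0 0 0 0" --pt "1 0 0.0007 0 0 0 0"

```text
time_s: 14.02
tool_pos: [0.4646, -0.0939, 0.2681]
tool_rot: [-179.8, -0.0, -87.7]
force: [10.4, 1.3, -2.6]
grip_width: 0.0216
```

jog_arm --pt "1 0 0.0005 0 0 0 0" --pt "1 0 0.0005 0 0 0 0"

```text
time_s: 14.18
tool_pos: [0.464, -0.0939, 0.2683]
tool_rot: [-179.7, -0.0, -87.7]
force: [10.6, 0.0, -3.2]
grip_width: 0.0216
```

jog_arm --pt "1 0 0.0005 0 0 0 0" --pt "1 0 0.0005 0 0 0 0"

```text
time_s: 14.35
tool_pos: [0.4631, -0.0939, 0.2684]
tool_rot: [-179.7, -0.0, -87.7]
force: [11.5, 0.3, -3.1]
grip_width: 0.0213
```

jog_arm --pt "1 0 0.0005 0 0 0 0" --pt "1 0 0.0005 0 0 0 0"

```text
time_s: 14.52
tool_pos: [0.4622, -0.094, 0.2684]
tool_rot: [-179.6, -0.0, -87.7]
force: [9.2, 0.8, -3.1]
grip_width: 0.0219
```

jog_arm --pt "1 0 0.0005 0 0 0 0" --pt "1 0 0.0005 0 0 0 0"

```text
time_s: 14.68
tool_pos: [0.4609, -0.094, 0.2683]
tool_rot: [-179.7, -0.0, -87.7]
force: [9.5, 0.2, -2.4]
grip_width: 0.0212
```

jog_arm --pt "1 0 0.0005 0 0 0 0" --pt "1 0 0.0005 0 0 0 0"

```text
time_s: 14.85
tool_pos: [0.4595, -0.0941, 0.2681]
tool_rot: [-179.8, -0.0, -87.7]
force: [9.9, 0.1, -1.8]
grip_width: 0.0217
```

jog_arm --pt "1 0 0.0005 0 0 0 0" --pt "1 0 0.0005 0 0 0 0"

```text
time_s: 15.02
tool_pos: [0.4591, -0.0941, 0.2684]
tool_rot: [-179.7, -0.0, -87.7]
force: [11.4, 1.2, -3.3]
grip_width: 0.0217
```

jog_arm --pt "1 0 0.0005 0 0 0 0"

```text
time_s: 15.1
tool_pos: [0.4588, -0.0941, 0.2685]
tool_rot: [-179.6, -0.0, -87.7]
force: [12.5, 1.5, -4.2]
grip_width: 0.0214
```

jog_arm --pt "1 0 0.0004 0 0 0 0" --pt "1 0 0 0 0 0 0"

```text
time_s: 15.27
tool_pos: [0.4587, -0.094, 0.2686]
tool_rot: [-179.6, -0.0, -87.7]
force: [12.4, 0.7, -3.8]
grip_width: 0.0212
```

```bash
python3 d.py 5
```

```text
15.2667 [ 0.4587 -0.094   0.2686] [-179.5637   -0.0245  -87.7331] [12.4086  0.6781 -3.825 ] [ 0.1045 -2.4008 -0.2347]
top hook_seat 0.47 [183.2, 353.1]
top knob 0.66 [183.6, 354.5]
side hook_seat 0.87 [198.3, 334.6]
side knob 0.52 [197.2, 333.8]
```

View pics/c_5.png

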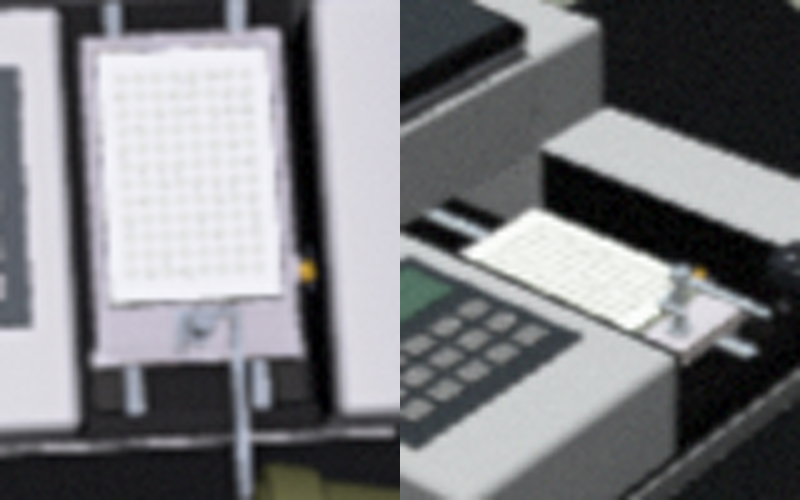

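jog_arm --pt "1 0 0.0004 0 0 0 0" --pt "1 0 0 0 0 0 0"

```text
time_s: 15.73
tool_pos: [0.4585, -0.094, 0.2687]
tool_rot: [-179.5, -0.0, -87.7]
force: [14.2, 0.4, -3.6]
grip_width: 0.0214
```

```bash
python3 - <<'E'
from h import *
np.set_printoptions(precision=4,suppress=True)
print('edge before/after',at_z('top',(164.4,352),.07),at_z('top',(192,353),.07))
print('knob head now',at_z('top',(120+318/5,315+203/5),.107),at_z('side',(135+272/5,280+281/5),.107))
E
```

```text
edge before/after [ 0.663  -0.0698  0.07  ] [ 0.593  -0.0711  0.07  ]
knob head now [ 0.6082 -0.0745  0.107 ] [ 0.6048 -0.0723  0.107 ]
```

jog_arm --pt "1 0 -0.001 0 0 0 0" --pt "1 0 -0.001 0 0 0 0" --pt "1 0 -0.001 0 0 0 0" --pt "1 0 -0.001 0 0 0 0" --pt "1 0 -0.002 0 0 0 0" --pt "1 0 -0.002 0 0 0 0" --pt "1 -0.0005 -0.002 0 0 0 0" --pt "1 -0.0005 -0.002 0 0 0 0" --pt "1 0 0 0 0 0 0" --pt "1 0 0 0 0 0 0"

```text
time_s: 16.57
tool_pos: [0.4679, -0.0928, 0.2672]
tool_rot: [179.9, 0.0, -87.7]
force: [-0.5, 0.7, -1.2]
grip_width: 0.0216
```

```bash
python3 d.py 6
```

```text
16.5667 [ 0.4679 -0.0928  0.2672] [179.9301   0.0111 -87.7367] [-0.453   0.7115 -1.1922] [-0.0283  0.0309  0.0103]
top hook_seat 0.41 [180.0, 353.4]
top knob 0.75 [182.2, 355.6]
top knob 0.15 [230.8, 185.1]
side hook_seat 0.7 [192.8, 332.6]
side knob 0.45 [197.5, 336.3]
side knob 0.23 [193.2, 417.3]
```

View pics/c_6.png

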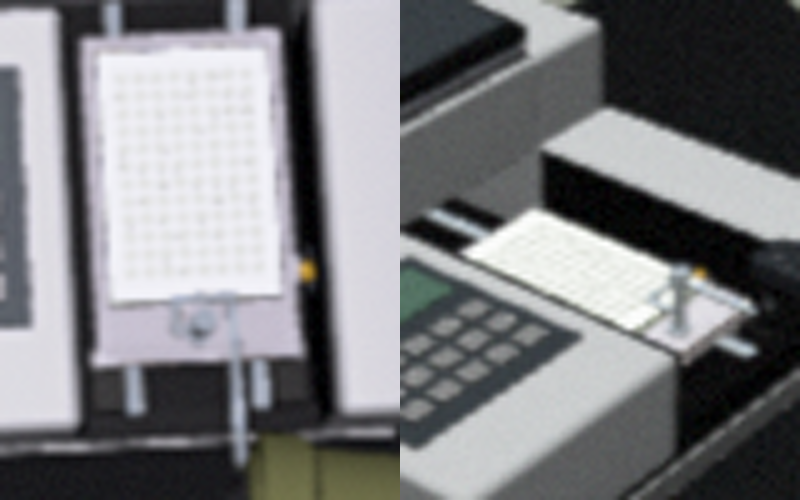

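jog_arm --pt "1 0 0 -0.004 0 0 0" --pt "1 0 0 -0.004 0 0 0" --pt "1 0 0 -0.004 0 0 0"

```text
time_s: 17.12
tool_pos: [0.4682, -0.093, 0.2801]
tool_rot: [-180.0, -0.0, -87.8]
force: [0.6, -0.2, -1.2]
grip_width: 0.0218
```

jog_arm --pt "1 0 0 -0.004 0 0 0" --pt "1 0 0 -0.004 0 0 0" --pt "1 0 0 -0.006 0 0 0" --pt "1 0 0 -0.01 0 0 0" --pt "1 0 0 -0.015 0 0 0" --pt "1 0 0 -0.01 0 0 0" --pt "1 0 0 0 0 0 0" --pt "1 0 0 0 0 0 0"

```text
time_s: 17.78
tool_pos: [0.4684, -0.093, 0.3294]
tool_rot: [-179.9, -0.0, -87.8]
force: [0.5, 0.6, -1.2]
grip_width: 0.0216
```

jog_arm --pt "1 0.01 -0.0002 0 0 0 0" --pt "1 0.02 -0.0004 0 0 0 0" --pt "1 0.023 -0.0005 0 0 0 0" --pt "1 0.023 -0.0005 0 0 0 0" --pt "1 0.023 -0.0005 0 0 0 0" --pt "1 0.023 -0.0005 0 0 0 0" --pt "1 0.023 -0.0005 0 0 0 0" --pt "1 0.023 -0.0005 0 0 0 0" --pt "1 0.023 -0.0005 0 0 0 0" --pt "1 0.023 -0.0004 0 0 0 0" --pt "1 0.018 -0.0003 0 0 0 0" --pt "1 0.01 -0.0001 0 0 0 0"

```text
time_s: 18.78
tool_pos: [0.4812, -0.338, 0.327]
tool_rot: [179.9, -0.0, -88.0]
force: [-0.7, 1.3, -0.8]
grip_width: 0.0214
```

jog_arm --pt "1 0 0 0 0 0 2.63" --pt "1 0 0 0.015 0 0 0" --pt "1 0 0 0.025 0 0 0" --pt "1 0 0 0.025 0 0 0" --pt "1 0 0 0.025 0 0 0" --pt "1 0 0 0.02 0 0 0" --pt "1 0 0 0.01 0 0 0" --pt "1 0 0 0 0 0 0" --pt "1 0 0 0 0 0 0"

```text
time_s: 19.53
tool_pos: [0.4825, -0.3345, 0.2083]
tool_rot: [180.0, 0.0, -90.4]
force: [0.0, 1.2, -1.2]
grip_width: 0.0216
```

```bash
cat > e.py <<'E'
from h import *
import sys
k=sys.argv[1]
a,_=cams.read_camera('top'); b,_=cams.read_camera('side')
A=cv2.resize(a[155:305,420:500,::-1],(320,600),interpolation=cv2.INTER_CUBIC)
B=cv2.resize(b[140:260,340:460,::-1],(480,480),interpolation=cv2.INTER_CUBIC)
B=cv2.copyMakeBorder(B,0,120,0,0,cv2.BORDER_CONSTANT)
cv2.imwrite(f'pics/e_{k}.png',np.hstack([A,B])); print(status.get_obs()['tool_pos'])
E
python3 e.py 1
```

```text
[ 0.48319283 -0.33494584  0.21004108]
```

View pics/e_1.png

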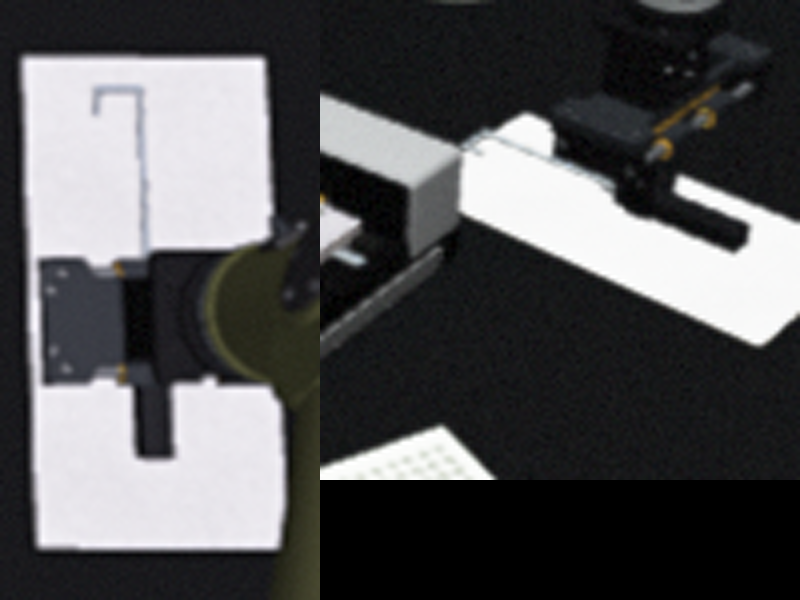

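Hook is above its original place on the pad, level (J at crop (118,92), handle end at (155,455)). Lower to contact.

jog_arm --pt "1 0 0 0.008 0 0 0" --pt "1 0 0 0.006 0 0 0" --pt "1 0 0 0.003 0 0 0" --pt "1 0 0 0.002 0 0 0" --pt "1 0 0 0 0 0 0"

```text
time_s: 20.05
tool_pos: [0.4824, -0.3345, 0.1892]
tool_rot: [180.0, 0.0, -90.4]
force: [0.2, -0.5, -0.5]
grip_width: 0.0212
```

jog_arm --pt "1 0 0 0.0006 0 0 0" --pt "1 0 0 0 0 0 0"

```text
time_s: 20.22
tool_pos: [0.4825, -0.3346, 0.1889]
tool_rot: [-180.0, -0.0, -90.4]
force: [-0.4, -0.1, -2.2]
grip_width: 0.0215
```

jog_arm --pt "0.6 0 0 0.0003 0 0 0" --pt "0.5 0 0 0 0 0 0" --pt "0.4 0 0 0 0 0 0" --pt "0.3 0 0 0 0 0 0" --pt "0.3 0 0 0 0 0 0" --pt "0.3 0 0 0 0 0 0" --grip_force 20

```text
time_s: 20.72
tool_pos: [0.4825, -0.3346, 0.1888]
tool_rot: [-180.0, -0.0, -90.4]
force: [0.2, 0.0, -0.4]
grip_width: 0.0535
```

jog_arm --pt "0.3 0 0 -0.01 0 0 0" --pt "0.3 0 0 -0.02 0 0 0" --pt "0.3 0 0 -0.03 0 0 0" --pt "0.2 0 0 -0.03 0 0 0" --pt "0.1 0 0 -0.03 0 0 0" --pt "0 0 0 -0.03 0 0 0" --pt "0 0.02 0.01 -0.01 0 0 0" --pt "0 0.025 0.02 0 0 0 0" --pt "0 0.025 0.02 0 0 0 0" --pt "0 0.025 0.02 0 0 0 0" --pt "0 0.025 0.02 0 0 0 0" --pt "0 0.02 0.02 0 0 0 0"

```text
time_s: 21.72
tool_pos: [0.3701, -0.4755, 0.3497]
tool_rot: [-180.0, -0.1, -90.4]
force: [-0.1, -0.4, -0.1]
grip_width: 0.087
```

jog_arm --pt "0 0.02 0.02 0 0 0 0" --pt "0 0.02 0.02 0 0 0 0" --pt "0 0.02 0.02 0 0 0 0" --pt "0 0.01 0.01 0 0 0 0" --pt "0 0 0 0 0 0 0" --pt "0 0 0 0 0 0 0" --pt "0 0 0 0 0 0 0"

```text
time_s: 22.3
tool_pos: [0.303, -0.542, 0.3489]
tool_rot: [-179.9, 0.0, -90.2]
force: [0.7, 0.7, -0.0]
grip_width: 0.0871
```

```bash
python3 - <<'E'
from h import *
a,_=cams.read_camera('top'); b,_=cams.read_camera('side')
A=cv2.resize(a[110:300,310:500,::-1],(500,500),interpolation=cv2.INTER_CUBIC)
B=cv2.resize(b[150:250,280:480,::-1],(300,150),interpolation=cv2.INTER_CUBIC)
B=cv2.copyMakeBorder(B,0,350,0,0,cv2.BORDER_CONSTANT)
cv2.imwrite('pics/fin.png',np.hstack([A,B])); o=status.get_obs();print(o['time_s'],o['tool_pos'],o['force'])
# carriage shift check vs picture at the stop
p=cv2.imread('pics/t_5.png',0)[128:195,325:352].astype(np.float32); q=cv2.cvtColor(a,cv2.COLOR_RGB2GRAY)[128:195,325:352].astype(np.float32)
print(cv2.phaseCorrelate(p,q,cv2.createHanningWindow(p.shape[::-1],cv2.CV_32F)))
E
```

```text
22.4 [ 0.30320759 -0.54184706  0.34885682] [0.74125064 0.11711192 0.02626326]
((0.560502395602029, -0.04808111332165055), 0.9731280087443536)
```

View pics/fin.png

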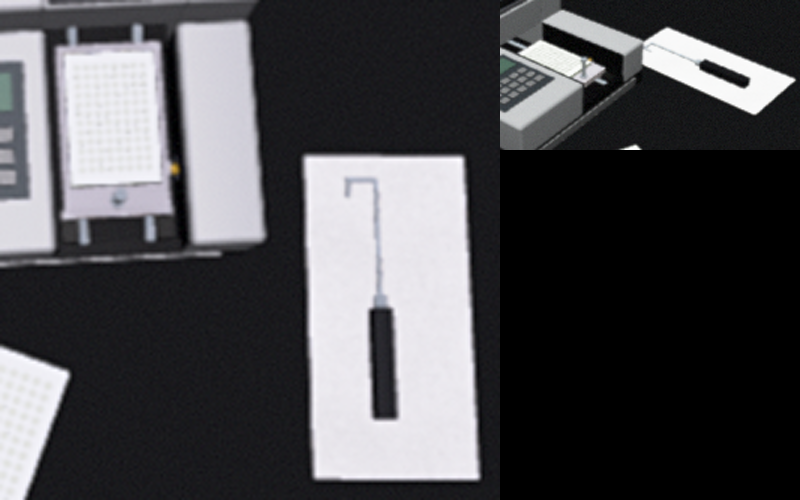

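```bash
python3 -c "
from cell import env
print(env.sign_off())"
```

```text
the job is handed in; nothing more can be done
None
```

I drew the carriage home with the hook, laid the hook back on its pad and handed the job in at about 22.4 s of the 59 s allowed. No verdict was reported.

- **Pull:** I lowered the hook over the knob from above and drew the carriage about 70 mm. It slid at 4–5 N, then about 10 N through the catch. At the end the force rose to 14.2 N with almost no further movement, so I took it as resting on the stop. The 14.2 N peak is under the 20 N limit.
- **Unhooking:** I moved the hook forward and lifted it clear, reading about 1 N or less sideways at each check. The carriage did not move: the last picture matches the one at the stop to within 0.05 pixel along the slide. The same comparison showed 0.56 pixel (about 1.3 mm) sideways, which I put down to play or lighting and did not look into.
- **Final picture:** The plate sits squarely in its pocket. The hook lies flat on the pad where it started, and the gripper is open and clear of everything. I never took the arm near the tray, and I did not look at it again at the end.
- **Check that disagreed:** By sight the knob ended at x ≈ 0.605–0.608 m, while I had estimated home at about 0.610 m. That is within the few millimetres my measurements are good to, so I relied on the force and the stall to judge that it was home.

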